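# Prop up the tilting work board

### The arm

A 6-joint arm with a two-finger parallel gripper is mounted at the origin on the work surface. World frame = base frame: x ahead of the robot, y to its left, z up, the work surface at z = 0. Lengths are in mm, angles in rad, forces in N, time in s.
With the tool pointing down it reaches from about 300 to 775 mm from the base axis. Payload 14.6 kg.
Tool frame: the origin (TCP) lies on the centre line of the jaws, within the pads' length; the fingertips stand manip.finger_overhang ahead of it and the grasp point (between the pads) lies 11 mm behind it (manip.finger_overhang is the distance from the TCP to the fingertips, in mm); y points along the fingers, x is the direction in which the jaws open and shut, and the axes are right-handed (so a half turn about y gives the same grasp; the last joint's range is limited). The gripper opens to 94 mm and grips with 3 to 60 N. Pads are 16 mm wide; open, the fingers measure 119 mm over their backs; the gripper's body (75 mm by 177 mm) begins 78 mm behind the grasp point.
Start: joints at [-1.395, 0.3, 1.521, -0, 1.321, -0.067], TCP at [132.225, -533.859, 213.446] pointing down, gripper open.
Joint ranges: [-3.03, 3.03], [-0.79, 2.21], [0.23, 2.52], [-1.04, 4.18], [0, 3.07], [-2.55, 2.55]. Speed limits (rad/s): [2.22, 2.22, 2.57, 3.14, 3.14, 3.14].

### API

Orientations are given as [roll, pitch, yaw] about the fixed x, y, z axes, in that order (R = Rz(yaw) Ry(pitch) Rx(roll)).
In Python, from cell import monitor, viewer, ticket, manip gives the robot as it stands.
- The arm moves only by the shell command python3 -m jog 'ROWS' [FORCE]. ROWS is JSON, a list of rows, each an object of numbers: "grip": the finger opening in cm, from 0 to 9.4; "dx", "dy", "dz": the shift along the tool's x, y, z in cm; "spin": the turn about the tool's y in degrees. In form: [{"grip": .., "dx": .., "dy": .., "dz": .., "spin": ..}, ...]. A call has 1 to 20 rows; each row is the pose to reach, as a shift and turn from the pose commanded when the call began, along the tool's axes at that moment; what a row does not reach only later rows make up. A row lasts 1/8 s, in which the tool goes at most 62.5 mm and 10.7 degrees, less where a joint would pass 70% of its speed; a pose out of reach is approached as far as the arm can. A call with a gripper value outside its range is refused whole. The fingers move at their own pace and stop on an object; FORCE is the grip in N (left out, the last holds). Time passes only in rows, so rows that repeat a pose let the fingers close. It gives the time, the measured TCP pose, the force and the opening at its end, in the units of the state.
- monitor.read_state(): the state, without advancing time (a new reading comes with each control period).
- viewer.camera(name): name is "scene" or "top" or "wrist"; returns a dict with "color" (384x512x3 uint8, red, green, blue), "vertical_fov" (degrees; the focal length in pixels is half the picture's height over the tangent of half this angle, whatever the lens; pixels are square), "cx", "cy" (the principal point, pixels), "rvec" (rotation vector, rad) and "tvec" (3), from world to camera coordinates, as OpenCV has them. Camera axes: x right, y down, z forward; pixel columns grow to the right and rows downward; lengths in mm; the calibration is good to about 2 mm. A picture is of the moment at which its call begins. There is no depth.
- ticket.sign_off(): hands the job in, once; it reports no verdict.
The state is a dict: "clock": time; "joints": joint angles; "qd": joint speeds; "effort": joint torques, N m; "eef_pos": TCP position; "eef_rot": TCP orientation; "wrist_force": force on the tool from outside, world axes, zero at the start; "moment": the same for the moment, N m; "finger_gap": finger opening in mm.
Only numpy, scipy, OpenCV 4.12 (cv2) and the standard library are available. Lean on these libraries where they do the work, as an engineer would, in place of code of your own. Each camera call takes 0.05 s, during which the arm holds its last target. There are 200 camera calls.

### The job

Clear the jar and the wooden watch case off the tilting work board and set both upright in the empty wooden tray. Then tip the board up by its handle bar, swing the spring leg under it out past its over-centre point until it locks against its stop, and lower the board gently, without letting it drop, so that it stands propped on the leg. Do not tip the jar over, and leave everything else on the table where it is.

Things in the scene. Friction and masses are not known exactly. Their poses are not given: they have to be found in the camera images.
- easel: fixed plywood base plate of the tilting work board, 220 (x) x 270 (y) x 12 thick, screwed to the table. Origin: centre of its underside on the table; +x points from the handle edge to the hinge edge (roughly away from the robot), +y to the handle-bar side, z up. Two hinge cheeks stand at the far edge
- board (a joint): wooden work board, 170 deep x 260 wide x 12 thick, 0.95 kg, hinged at its far edge. Value: rad lifted. 0 = flat (underside 50, top 62 above the table); 1.57 = upright; 1.833 = leaning back on its stop, where its weight alone holds it (about 1.5 N towards the robot at the handle bar brings it forward). Let go short of upright it falls. Propped on the locked leg it stands at about 0.70
- board_hinge (a point): middle of the board's hinge line, which is parallel to the base's y at x +98, height 50 in the base's frame. This point turns with the board: its own -x runs along the board to the handle edge, y along the hinge, +z is the normal of the board's top face
- bar_mid (a point): middle of the round steel handle bar, 10 dia, 62 clear between its brackets, parallel to the hinge line, 36 in front of the board's handle edge (x -206, y +55, z +6 from board_hinge in the board's own axes). Free air all round; pinched across, it can turn between the fingers
- leg (a joint): spring-loaded steel prop leg under the board. Value: rad swung out. 0 = folded along the underside, foot sticking out at the handle edge; 1.57 = square to the underside; 2.443 = locked on its stop, foot slanting back towards the hinge. The over-centre spring pushes it back to 0 below 1.2 and on to the stop above 1.2 (at either end about 0.06 N m, 0.7 N at the foot)
- leg_pivot (a point): the leg's pivot: x -114, y -60, z -24 from board_hinge in the board's own axes (24 below the underside); its axis is parallel to the hinge line. The leg is a flat bar 14 wide (y), 7 thick
- leg_foot (a point): centre of the hard rubber foot at the leg's end, 86 from the pivot: a black ball 20 dia; a firm pinch clamps it, so the leg is best pushed out by a finger from behind. Folded, it lies 30 in front of the board's handle edge. When the board stands, the foot rests on the base plate
- jar: clear round jar with metal lid, 44 dia x 60 high, about 0.12 kg, standing on the board at the start. Origin: centre of its underside
- watch_case: round dark wooden watch case, 46 dia x 18 high, about 0.04 kg, lying on the board at the start. Origin: centre of its underside, z up
- tray: empty wooden tray, 170 (x) x 110 (y) x 22 high, walls 5, inner floor 5 above the table, fixed to the table, left or right of the work board (the like box full of round dials stands on the other side). Origin: centre of its underside
- dial_box: wooden box 170 x 110 x 22 full of stacked round dials: not the tray, leave it. Origin: centre of its underside
- glue: bystander: white glue bottle, 40 dia x about 110 high. Origin: centre of its underside
- tool_cup: bystander: white ceramic tool cup, 68 dia x 90, with tools sticking up to 160. Origin: centre of its underside
- tweezers: bystander: dark steel tweezers, 130 long, lying flat. Origin: middle of its length
- case: bystander: clear flat plastic case 85 x 60 x 20. Origin: centre of its underside
- blank: bystander: dark round wooden blank, 52 dia x 10, lying flat. Origin: centre of its underside
- hammer: bystander: small hammer, 160 long, lying flat. Origin: middle of its length

How it is judged (in metres and radians):
On the way, in this order (a step that is already met when the one before it is completed fails the run):
1. jar and watch case are both upright in the tray (x of jar in the frame of tray between -0.075 and 0.075 m and y of jar in the frame of tray between -0.045 and 0.045 m and z of jar in the frame of tray between 0 and 0.012 m and angle between each of jar, watch_case's own z axis and vertical below 0.15 rad and linear speed of each of jar, watch_case below 0.03 m/s and x of watch_case in the frame of tray between -0.075 and 0.075 m and y of watch_case in the frame of tray between -0.045 and 0.045 m and z of watch_case in the frame of tray between 0 and 0.012 m), for 0.2 s.
2. then the board is tipped up and the leg is locked against its stop (value of joint leg above 2.3 rad), for 0.3 s.
At the end, for the whole second after the job is handed in: The board stands on its locked leg at rest (board 0.62 to 0.78 rad, leg beyond 2.3 rad), and the jar and the watch case stand right way up (within 0.15 rad) on the tray's floor, inside its walls, at rest (all of step 1 and value of joint leg above 2.3 rad and value of joint board between 0.62 and 0.78 rad and velocity of joint board between -0.05 and 0.05 rad/s); the robot touches nothing.
It fails at once if the jar is tipped over (more than 0.7 rad) (angle between jar's own z axis and vertical above 0.7 rad).
It fails at once if the board is dropped (falls faster than 2.5 rad/s) (velocity of joint board below -2.5 rad/s).
It fails at once if a bystander is moved by more than 30 mm (distance of any of glue, tool_cup, tweezers, case, blank, hammer from where it was at the start of the episode above 0.03 m).
It also fails if it takes over 72 s, if anything falls off the work surface, if the arm or the gripper's body presses on something with over 40 N, if the wrist force passes 120 N, or if a joint passes its speed limit or range.

## Working session

There is one attempt and no reset: what is moved stays moved. The work goes in short steps, Python scripts to look and compute and a shell command to move; the robot and the scene stay as the last step left them, time stands still between calls to the robot, and variables do not carry over. Pictures are saved under pics/ and viewed, about 8 in all and at most 12, crops included, and the job is handed in when it is done.

```bash
ls; mkdir -p pics; cat > h.py <<'E'
import numpy as np, cv2
from scipy.spatial.transform import Rotation as Ro
from cell import monitor, viewer, ticket, manip
def cam(n,save=None):
    c=viewer.camera(n)
    if save: cv2.imwrite('pics/'+save,c['color'][:,:,::-1])
    h,w=c['color'].shape[:2]
    f=h/2/np.tan(np.radians(c['vertical_fov'])/2)
    c['K']=np.array([[f,0,c['cx']],[0,f,c['cy']],[0,0,1.]])
    c['R']=Ro.from_rotvec(np.ravel(c['rvec'])).as_matrix(); c['t']=np.ravel(c['tvec']).astype(float)
    c['C']=-c['R'].T@c['t']
    return c
def ray(c,u,v):
    d=c['R'].T@np.linalg.solve(c['K'],[u,v,1.]); return d/np.linalg.norm(d)
def onz(c,u,v,z):
    d=ray(c,u,v); return c['C']+d*(z-c['C'][2])/d[2]
def proj(c,p):
    q=c['K']@(c['R']@np.asarray(p,float)+c['t']); return q[:2]/q[2]
def tri(obs):
    A=np.zeros((3,3));b=np.zeros(3);L=[]
    for c,u,v in obs:
        d=ray(c,u,v);M=np.eye(3)-np.outer(d,d);A+=M;b+=M@c['C'];L.append((M,c['C']))
    p=np.linalg.solve(A,b); return p,[np.linalg.norm(M@(p-C)) for M,C in L]
def tool():
    s=monitor.read_state(); return np.array(s['eef_pos']),Ro.from_euler('xyz',s['eef_rot']).as_matrix()
def shift(target):
    p,R=tool(); return R.T@(np.asarray(target)-p)/10
E
python3 - <<'E'
from h import *
import pickle
cs={n:cam(n,n+'1.png') for n in('scene','top','wrist')}
pickle.dump(cs,open('c1.pkl','wb'))
a=np.hstack([cs['scene']['color'],cs['top']['color']])
for n in cs: print(n,cs[n]['C'].round(),cs[n]['K'][0,0].round(1))
s=monitor.read_state();print(s); print(manip.finger_overhang); print(tool()[1].round(3))
E
```

```text
pics
scene [1318.  316.  838.] 477.5
top [ 408.  -16. 1216.] 433.6
wrist [ 211. -514.  385.] 338.1
{'clock': 0.15, 'joints': array([-1.39463293e+00,  3.00314029e-01,  1.52143153e+00, -2.55729807e-05,
        1.32069898e+00, -6.66014069e-02]), 'qd': array([ 0.00141033, -0.00065862, -0.0026579 , -0.0001892 ,  0.00043972,
       -0.00103804]), 'effort': array([ 1.85016412e-03, -5.31959367e+01, -3.52819061e+01,  7.09057599e-02,
        2.36469012e-02, -6.74259036e-05]), 'eef_pos': array([ 132.16950525, -533.68628604,  213.03575521]), 'eef_rot': array([-1.57076435e+00,  8.51643196e-04, -1.32802517e+00]), 'wrist_force': array([-0.62892628,  0.30116092,  0.68133129]), 'moment': array([-0.01626769, -0.01020868, -0.04715447]), 'finger_gap': 94.02711058986053}
8.0
[[ 0.24  -0.     0.971]
 [-0.971  0.001  0.24 ]
 [-0.001 -1.     0.   ]]
```

```bash
python3 -c "
import cv2
for n in('scene','top'):
    a=cv2.imread(f'pics/{n}1.png');cv2.imwrite(f'pics/{n}1b.png',cv2.resize(a,(800,600),interpolation=2))"
```

```text
(no output)
```

View pics/scene1b.png

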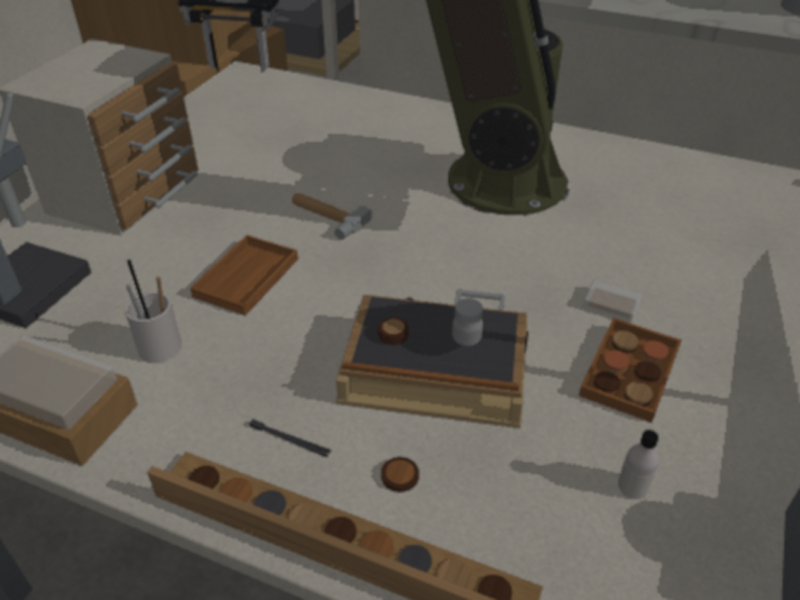

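View pics/top1b.png

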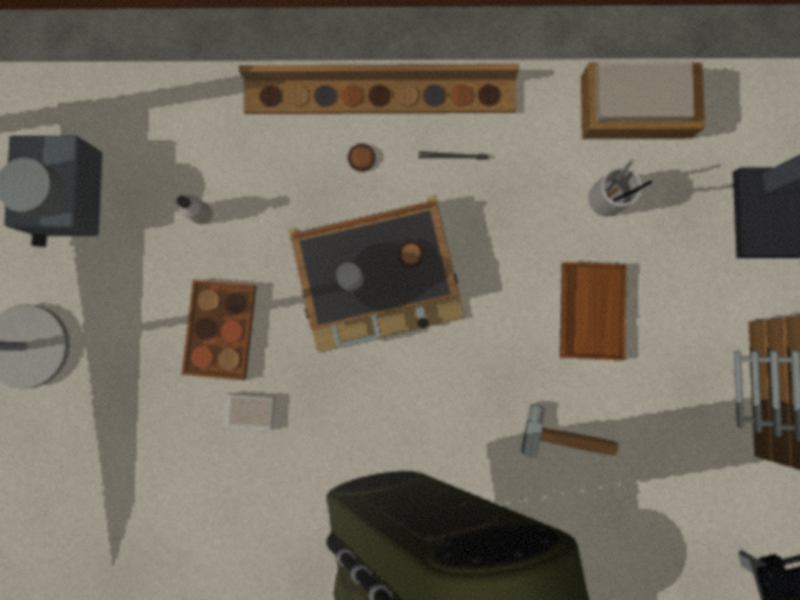

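Scene view: jar lid (468,309), watch case (393,326), handle bar (480,294), tray (245,273) to the left. Top view: jar lid (349,276), case (411,254), tray centre (594,310), bar about (357,338), foot (422,322), dial box left.

```bash
python3 - <<'E'
from h import *
import pickle
cs=pickle.load(open('c1.pkl','rb'));S,T=cs['scene'],cs['top'];k=1/1.5625
def t2(n,s,t):
    p,e=tri([(S,s[0]*k,s[1]*k),(T,t[0]*k,t[1]*k)]);print(n,p.round(1),np.round(e,1))
t2('jar lid',(468,307),(349,274)); t2('case top',(393,326),(411,254))
t2('board hinge L(+y)',(525,383),(293,232)); t2('hinge R',(345,372),(435,203))
t2('tray far-right',(193,293),(626,263));t2('tray near-right',(250,238),(626,358));t2('tray near-left',(298,257),(561,357));t2('tray far-left',(245,310),(563,263))
t2('bar',(480,294),(357,336))
for n,u,v,z in [('bar a',337,342,56),('bar b',378,333,56),('foot',423,323,26),('base near L',320,350,12),('base near R',465,315,12),('hinge L',293,232,62),('hinge R',435,203,62),('bn L',311,327,62),('bn R',458,292,62)]: print(n,onz(T,u*k,v*k,z).round(1))
E
```

```text
jar lid [537.5  92.2 119.8] [2.3 2.3]
case top [576.6  -9.1  78.9] [2. 2.]
board hinge L(+y) [613.2 197.7  79. ] [7.6 7.6]
hinge R [668.7 -47.9  54. ] [5. 5.]
tray far-right [ 568.2 -388.    11.2] [6.3 6.3]
tray near-right [ 399.3 -380.5   14.9] [8. 8.]
tray near-left [ 402.6 -273.7    3.9] [3.4 3.4]
tray far-left [ 570.1 -279.8   10.7] [2.5 2.5]
bar [438.3  82.5  62.8] [1.8 1.8]
bar a [428.7 115.6  56. ]
bar b [444.2  45.4  56. ]
foot [462.9 -32.   26. ]
base near L [415.3 150.6  12. ]
base near R [ 477.9 -106.7   12. ]
hinge L [618.2 193.3  62. ]
hinge R [668.9 -52.3  62. ]
bn L [454.  159.6  62. ]
bn R [514.3 -91.2  62. ]
```

```bash
R='{"grip":9.4,"dx":-47.6,"dy":-4,"dz":46.6}'; python3 -m jog '[{"dy":-4,"dx":-24,"dz":23},{"dy":-4,"dx":-24,"dz":23},{"dy":-4,"dx":-24,"dz":23},{"dy":-4,"dx":-24,"dz":23},{"dy":-4,"dx":-24,"dz":23},{"dy":-4,"dx":-47.6,"dz":46.6},{"dy":-4,"dx":-47.6,"dz":46.6},{"dy":-4,"dx":-47.6,"dz":46.6},{"dy":-4,"dx":-47.6,"dz":46.6},{"dy":-4,"dx":-47.6,"dz":46.6},{"dy":-4,"dx":-47.6,"dz":46.6},{"dy":-4,"dx":-47.6,"dz":46.6},{"dy":-4,"dx":-47.6,"dz":46.6}]'
python3 - <<'E'
from h import *
import pickle
c=cam('wrist','w2.png');pickle.dump(c,open('w2.pkl','wb'));print(c['C'].round(),c['R'][2].round(2),tool())
a=cv2.imread('pics/w2.png');cv2.imwrite('pics/w2b.png',cv2.resize(a,(800,600),interpolation=2))
E
```

```text
[ 211. -514.  385.] [-0.27 -0.07 -0.96] (array([ 132.19875267, -533.7119695 ,  213.09341175]), array([[ 2.40446248e-01, -1.21854190e-04,  9.70662448e-01],
       [-9.70662176e-01,  7.28612398e-04,  2.40446272e-01],
       [-7.36536079e-04, -9.99999727e-01,  5.69128638e-05]]))validation failed for argument at $[0]...
```

View pics/w2b.png

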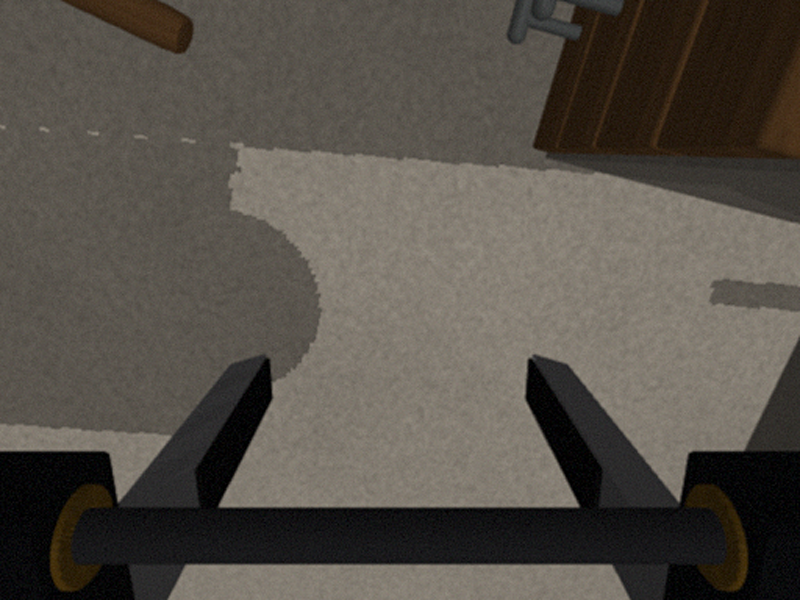

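The wrist view is still from the start pose, because the move was refused: every row needs all five keys. It shows only table, with the fingertips at (265,360) and (530,360).

```bash
python3 -m jog '[{"grip":9.4,"dx":-24,"dy":-5,"dz":25,"spin":0},{"grip":9.4,"dx":-24,"dy":-5,"dz":25,"spin":0},{"grip":9.4,"dx":-24,"dy":-5,"dz":25,"spin":0},{"grip":9.4,"dx":-24,"dy":-5,"dz":25,"spin":0},{"grip":9.4,"dx":-24,"dy":-5,"dz":25,"spin":0},{"grip":9.4,"dx":-47,"dy":-5,"dz":49,"spin":0},{"grip":9.4,"dx":-47,"dy":-5,"dz":49,"spin":0},{"grip":9.4,"dx":-47,"dy":-5,"dz":49,"spin":0},{"grip":9.4,"dx":-47,"dy":-5,"dz":49,"spin":0},{"grip":9.4,"dx":-47,"dy":-5,"dz":49,"spin":0},{"grip":9.4,"dx":-47,"dy":-5,"dz":49,"spin":0},{"grip":9.4,"dx":-47,"dy":-5,"dz":49,"spin":0},{"grip":9.4,"dx":-47,"dy":-5,"dz":49,"spin":0}]'
python3 - <<'E'
from h import *
import pickle
c=cam('wrist','w3.png');pickle.dump(c,open('w3.pkl','wb'));print(c['C'].round(),c['R'][2].round(2),tool()[0])
a=cv2.imread('pics/w3.png');cv2.imwrite('pics/w3b.png',cv2.resize(a,(800,600),interpolation=2))
E
```

```text
clock: 1.82
eef_pos: [494.5, 39.8, 263.2]
eef_rot: [-1.572, -0.0, -1.328]
wrist_force: [-0.1, 0.5, 0.1]
finger_gap: 93.7
[573.  60. 435.] [-0.27 -0.07 -0.96] [494.43346993  39.31266875 263.39100336]
```

View pics/w3b.png

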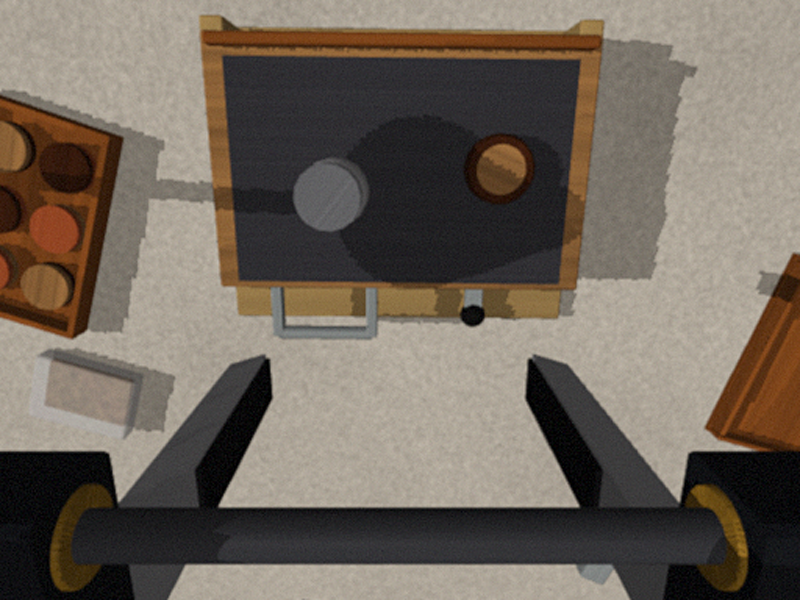

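Wrist view: jar lid (330,195), case (500,168), bar axis from (278,331) to (373,331), foot (472,315), board handle edge from (222,288) to (577,289).

```bash
python3 - <<'E'
from h import *
import pickle
W=pickle.load(open('w3.pkl','rb'));cs=pickle.load(open('c1.pkl','rb'));T=cs['top'];S=cs['scene'];k=1/1.5625
for n,w,t,s,z in [('jar',(330,195),(349,275),(468,307),122),('case',(500,168),(411,254),(393,326),80),('bar',(325,331),(357,338),(480,294),56),('foot',(472,315),(423,323),None,26)]:
    o=[(W,w[0]*k,w[1]*k),(T,t[0]*k,t[1]*k)]+([(S,s[0]*k,s[1]*k)] if s else [])
    p,e=tri(o);print(n,p.round(1),np.round(e,1),'onz',onz(W,w[0]*k,w[1]*k,z).round(1),'shift@onz-xy',shift(onz(W,w[0]*k,w[1]*k,z)).round(2))
a=onz(W,222*k,288*k,62);b=onz(W,577*k,289*k,62);print(a,b,np.linalg.norm(a-b),'yaw',np.arctan2(-(a-b)[0],(a-b)[1]))
a=onz(W,278*k,331*k,56);b=onz(W,373*k,331*k,56);print(a,b)
E
```

```text
jar [537.   92.1 119. ] [1.2 2.1 2.2] onz [538.5  91.8 122. ] shift@onz-xy [-4.04 14.14  5.54]
case [577.   -8.7  79.1] [0.8 2.2 1.8] onz [577.4  -7.9  80. ] shift@onz-xy [ 6.58 18.34  6.93]
bar [434.1  81.8  60.2] [1.7 1.7 1.5] onz [430.8  81.4  56. ] shift@onz-xy [-5.61 20.74 -5.17]
foot [462.3 -31.   26.1] [1.1 1.1] onz [461.6 -30.1  26. ] shift@onz-xy [ 5.95 23.74 -4.84]
[447.54850173 160.71481206  62.        ] [509.03425809 -91.08877306  62.        ] 259.2017432682097 yaw 0.2394948974458354
[422.21582893 116.01168886  56.        ] [439.52302224  45.98970939  56.        ]
```

```bash
python3 -m jog '[{"grip":9.4,"dx":-4,"dy":4,"dz":5.5,"spin":0},{"grip":9.4,"dx":-4,"dy":8,"dz":5.5,"spin":0},{"grip":9.4,"dx":-4,"dy":13,"dz":5.5,"spin":0},{"grip":9.4,"dx":-4,"dy":17.6,"dz":5.5,"spin":0},{"grip":9.4,"dx":-4,"dy":17.6,"dz":5.5,"spin":0},{"grip":3.5,"dx":-4,"dy":17.6,"dz":5.5,"spin":0},{"grip":3.5,"dx":-4,"dy":17.6,"dz":5.5,"spin":0},{"grip":3.5,"dx":-4,"dy":17.6,"dz":5.5,"spin":0},{"grip":3.5,"dx":-4,"dy":17.6,"dz":5.5,"spin":0},{"grip":3.5,"dx":-4,"dy":17.6,"dz":5.5,"spin":0},{"grip":3.5,"dx":-4,"dy":17.6,"dz":5.5,"spin":0}]' 15; python3 -c "
from h import *
import pickle
T=pickle.load(open('c1.pkl','rb'))['top'];k=1/1.5625
# tray rim corners z22 in first top view
q=[onz(T,u*k,v*k,22) for u,v in [(563,263),(626,263),(626,358),(561,357)]];print(np.round(q),np.mean(q,0));print(tool())"
```

```text
clock: 3.25
eef_pos: [538.6, 92.3, 87.6]
eef_rot: [-1.571, 0.0, -1.328]
wrist_force: [-0.5, 0.3, 1.8]
finger_gap: 43.2
[[ 570. -280.   22.]
 [ 570. -391.   22.]
 [ 403. -386.   22.]
 [ 404. -273.   22.]] [ 486.51473471 -332.32934709   22.        ]
(array([538.64967297,  92.30924816,  87.58576407]), array([[ 2.40525158e-01,  7.45936810e-05,  9.70642902e-01],
       [-9.70642901e-01,  1.01248471e-04,  2.40525151e-01],
       [-8.03344533e-05, -9.99999992e-01,  9.67566315e-05]]))
```

```bash
python3 -m jog '[{"grip":3.5,"dx":0,"dy":-5,"dz":0,"spin":0},{"grip":3.5,"dx":0,"dy":-10,"dz":0,"spin":0},{"grip":3.5,"dx":6,"dy":-11,"dz":-3,"spin":0},{"grip":3.5,"dx":11,"dy":-11,"dz":-6,"spin":0},{"grip":3.5,"dx":16,"dy":-11,"dz":-9,"spin":0},{"grip":3.5,"dx":21,"dy":-11,"dz":-12,"spin":0},{"grip":3.5,"dx":26,"dy":-11,"dz":-14,"spin":0},{"grip":3.5,"dx":31,"dy":-11,"dz":-16,"spin":0},{"grip":3.5,"dx":36,"dy":-11,"dz":-18,"spin":0},{"grip":3.5,"dx":39,"dy":-11,"dz":-19,"spin":0},{"grip":3.5,"dx":39,"dy":-11,"dz":-19,"spin":0},{"grip":3.5,"dx":39,"dy":-11,"dz":-19,"spin":0}]'
python3 - <<'E'
from h import *
import pickle
c=cam('wrist','w4.png');pickle.dump(c,open('w4.pkl','wb'));print(c['C'].round(),tool()[0])
a=cv2.imread('pics/w4.png');cv2.imwrite('pics/w4b.png',cv2.resize(a,(800,600),interpolation=2))
E
```

```text
clock: 4.75
eef_pos: [448.0, -331.3, 197.2]
eef_rot: [-1.571, 0.001, -1.328]
wrist_force: [-0.7, -0.1, -1.4]
finger_gap: 43.7
[ 527. -311.  369.] [ 448.14686516 -331.08053664  197.41028134]
```

View pics/w4b.png

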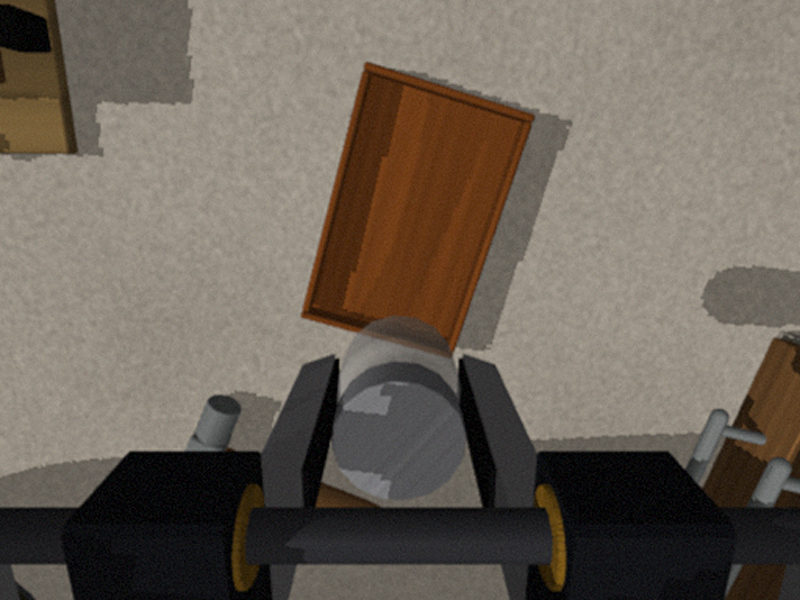

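Tray corners seen at (366,63), (533,115), (303,316) and (456,350). The jar is held upright at (400,420).

```bash
python3 - <<'E'
from h import *
import pickle
W=pickle.load(open('w4.pkl','rb'));T=pickle.load(open('c1.pkl','rb'))['top'];k=1/1.5625
P=[(366,63),(533,115),(456,350),(303,316)];Q=[(563,263),(626,263),(626,358),(561,357)]
q=np.array([onz(W,u*k,v*k,22) for u,v in P]);print(q.round(1),q.mean(0).round(1),[np.linalg.norm(q[i]-q[i-1]).round(1) for i in range(4)])
for a,b in zip(P,Q): p,e=tri([(W,a[0]*k,a[1]*k),(T,b[0]*k,b[1]*k)]);print(p.round(1),np.round(e,1))
d=q[0]+q[1]-q[2]-q[3];y=np.arctan2(d[1],d[0]);c=q.mean(0);print('yaw',y)
R=Ro.from_euler('z',y).as_matrix()
print('jar place',shift(c+R@[-38,0,9.5]).round(2),'case',(c+R@[38,0,0]).round(1))
E
```

```text
[[ 570.4 -280.7   22. ]
 [ 566.4 -388.    22. ]
 [ 404.6 -383.7   22. ]
 [ 403.4 -274.5   22. ]] [ 486.2 -331.7   22. ] [np.float64(167.1), np.float64(107.3), np.float64(161.8), np.float64(109.2)]
[ 570.5 -280.4   18.8] [0.4 0.4]
[ 563.8 -380.2   55.9] [1.3 1.3]
[ 403.  -385.6   18.7] [1.3 1.3]
[ 403.6 -273.8   20.9] [0.7 0.7]
yaw -0.03201337185963244
jar place [-0.05 16.59  0.02] case [ 524.2 -332.9   22. ]
```

```bash
python3 -m jog '[{"grip":3.5,"dx":0,"dy":5,"dz":0,"spin":0},{"grip":3.5,"dx":0,"dy":10,"dz":0,"spin":0},{"grip":3.5,"dx":0,"dy":14,"dz":0,"spin":0},{"grip":3.5,"dx":0,"dy":15.5,"dz":0,"spin":0},{"grip":3.5,"dx":0,"dy":16.2,"dz":0,"spin":0},{"grip":3.5,"dx":0,"dy":16.6,"dz":0,"spin":0},{"grip":3.5,"dx":0,"dy":16.6,"dz":0,"spin":0},{"grip":6,"dx":0,"dy":16.6,"dz":0,"spin":0},{"grip":6,"dx":0,"dy":16.6,"dz":0,"spin":0},{"grip":6,"dx":0,"dy":16.6,"dz":0,"spin":0},{"grip":6,"dx":0,"dy":12,"dz":0,"spin":0},{"grip":6,"dx":0,"dy":6,"dz":0,"spin":0},{"grip":7,"dx":0,"dy":0,"dz":0,"spin":0},{"grip":7,"dx":0,"dy":0,"dz":0,"spin":0}]'
python3 -c "
from h import *
print(shift([577.2,-8.2,73]))"
```

```text
clock: 6.55
eef_pos: [449.2, -333.1, 202.3]
eef_rot: [-1.566, -0.007, -1.328]
wrist_force: [-0.7, -0.1, -1.5]
finger_gap: 70.0
[-28.54225783  12.83380446  20.16956438]
```

```bash
python3 -m jog '[{"grip":7,"dx":-5,"dy":0,"dz":3.6,"spin":0},{"grip":7,"dx":-10,"dy":0,"dz":7.2,"spin":0},{"grip":7,"dx":-15,"dy":0,"dz":10.8,"spin":0},{"grip":7,"dx":-20,"dy":0,"dz":14.4,"spin":0},{"grip":7,"dx":-25,"dy":0,"dz":18,"spin":0},{"grip":7,"dx":-28.2,"dy":2,"dz":20.3,"spin":0},{"grip":7,"dx":-28.2,"dy":6,"dz":20.3,"spin":0},{"grip":7,"dx":-28.2,"dy":10,"dz":20.3,"spin":0},{"grip":7,"dx":-28.2,"dy":11.6,"dz":20.3,"spin":0},{"grip":7,"dx":-28.2,"dy":12.4,"dz":20.3,"spin":0},{"grip":7,"dx":-28.2,"dy":12.4,"dz":20.3,"spin":0},{"grip":3.5,"dx":-28.2,"dy":12.4,"dz":20.3,"spin":0},{"grip":3.5,"dx":-28.2,"dy":12.4,"dz":20.3,"spin":0},{"grip":3.5,"dx":-28.2,"dy":12.4,"dz":20.3,"spin":0},{"grip":3.5,"dx":-28.2,"dy":12.4,"dz":20.3,"spin":0},{"grip":3.5,"dx":-28.2,"dy":12.4,"dz":20.3,"spin":0}]' 15
python3 -c "
from h import *
print(shift([524.2,-332.9,73]))"
```

```text
clock: 8.55
eef_pos: [577.4, -9.5, 74.0]
eef_rot: [-1.57, -0.0, -1.328]
wrist_force: [-2.7, 0.1, 5.5]
finger_gap: 45.6
[ 30.10925619   0.09374478 -12.94208221]
```

```bash
python3 -m jog '[{"grip":3.5,"dx":0,"dy":-4,"dz":0,"spin":0},{"grip":3.5,"dx":0,"dy":-10,"dz":0,"spin":0},{"grip":3.5,"dx":5,"dy":-10,"dz":-2,"spin":0},{"grip":3.5,"dx":10,"dy":-10,"dz":-4,"spin":0},{"grip":3.5,"dx":15,"dy":-10,"dz":-6,"spin":0},{"grip":3.5,"dx":20,"dy":-10,"dz":-8,"spin":0},{"grip":3.5,"dx":25,"dy":-10,"dz":-11,"spin":0},{"grip":3.5,"dx":30.1,"dy":-10,"dz":-12.9,"spin":0},{"grip":3.5,"dx":30.1,"dy":-10,"dz":-12.9,"spin":0},{"grip":3.5,"dx":30.1,"dy":-6,"dz":-12.9,"spin":0},{"grip":3.5,"dx":30.1,"dy":-1,"dz":-12.9,"spin":0},{"grip":3.5,"dx":30.1,"dy":3,"dz":-12.9,"spin":0},{"grip":3.5,"dx":30.1,"dy":5,"dz":-12.9,"spin":0},{"grip":3.5,"dx":30.1,"dy":5.6,"dz":-12.9,"spin":0},{"grip":3.5,"dx":30.1,"dy":5.6,"dz":-12.9,"spin":0},{"grip":5.6,"dx":30.1,"dy":5.6,"dz":-12.9,"spin":0},{"grip":5.6,"dx":30.1,"dy":5.6,"dz":-12.9,"spin":0},{"grip":5.6,"dx":30.1,"dy":5.6,"dz":-12.9,"spin":0},{"grip":5.6,"dx":30.1,"dy":0,"dz":-12.9,"spin":0},{"grip":5.6,"dx":30.1,"dy":-6,"dz":-12.9,"spin":0}]'
python3 -c "
from h import *
s=monitor.read_state();print(s['joints'])
c=cam('top','t5.png');a=cv2.imread('pics/t5.png');
b=cv2.imread('pics/t5.png')[100:280,300:460];cv2.imwrite('pics/t5b.png',cv2.resize(b,None,fx=3,fy=3))"
```

```text
clock: 11.05
eef_pos: [524.0, -332.5, 134.5]
eef_rot: [-1.572, 0.001, -1.328]
wrist_force: [-0.3, -0.2, 0.0]
finger_gap: 56.0
[-6.24413763e-01  5.26139824e-01  1.39221350e+00 -1.33043513e-05
  1.22471149e+00  7.03674830e-01]
```

View pics/t5b.png

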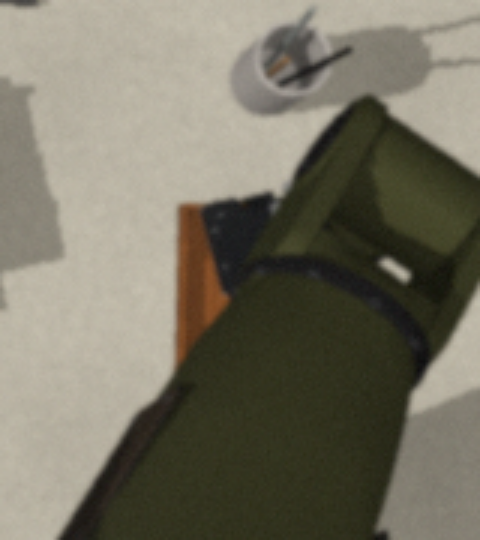

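```bash
python3 -m jog '[{"grip":5,"dx":0,"dy":-5,"dz":0,"spin":0},{"grip":4,"dx":-5,"dy":-8,"dz":0,"spin":-10},{"grip":2.6,"dx":-10,"dy":-8,"dz":0,"spin":-20},{"grip":2.6,"dx":-15,"dy":-8,"dz":0,"spin":-30},{"grip":2.6,"dx":-20,"dy":-8,"dz":0,"spin":-40},{"grip":2.6,"dx":-25,"dy":-8,"dz":0,"spin":-50},{"grip":2.6,"dx":-30,"dy":-8,"dz":0.5,"spin":-60},{"grip":2.6,"dx":-35,"dy":-8,"dz":0.8,"spin":-70},{"grip":2.6,"dx":-39,"dy":-6,"dz":0.8,"spin":-80},{"grip":2.6,"dx":-42.3,"dy":-2,"dz":0.8,"spin":-90},{"grip":2.6,"dx":-42.3,"dy":1.5,"dz":0.8,"spin":-90},{"grip":2.6,"dx":-42.3,"dy":1.5,"dz":0.8,"spin":-90},{"grip":2.6,"dx":-42.3,"dy":1.5,"dz":0.8,"spin":-90}]'
python3 - <<'E'
from h import *
import pickle
c=cam('wrist','w6.png');pickle.dump(c,open('w6.pkl','wb'))
p,R=tool();print(p,R.round(3),monitor.read_state()['joints'].round(2),shift([430.5,80.5,50]))
a=cv2.imread('pics/w6.png');cv2.imwrite('pics/w6b.png',cv2.resize(a,(800,600),interpolation=2))
E
```

```text
clock: 12.72
eef_pos: [431.2, 79.6, 119.8]
eef_rot: [-1.571, -0.002, 0.242]
wrist_force: [0.1, 1.0, 0.3]
finger_gap: 25.8
[431.27064653  79.58709247 119.93148047] [[ 0.971  0.002 -0.24 ]
 [ 0.24   0.     0.971]
 [ 0.002 -1.    -0.   ]] [ 0.1   0.16  1.93 -0.    1.05 -0.14] [-0.06813884  6.99298133  0.10936971]
```

View pics/w6b.png

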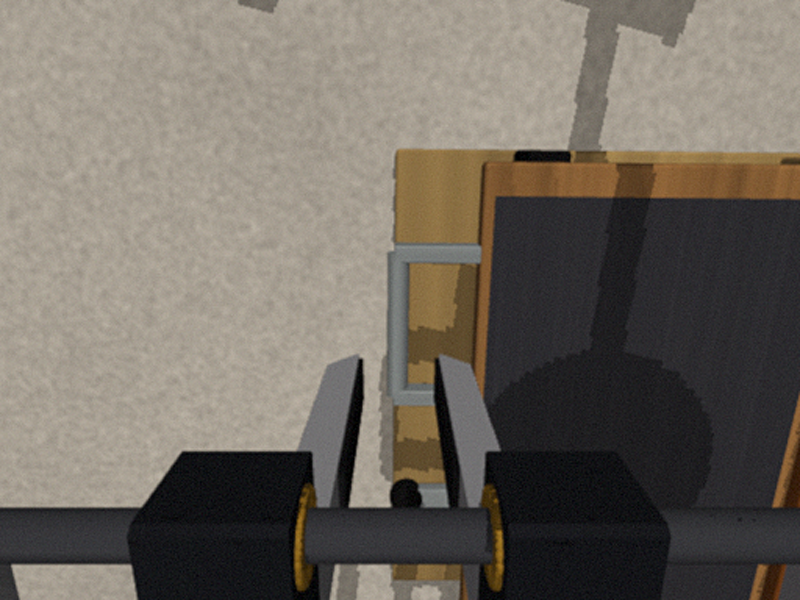

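Bar at column 397, midway between the fingers (centre 400), brackets at rows 253 and 397. The fingers are clear of the board edge at (480,300). The top view shows only part of the tray, because the arm covers the rest.

```bash
python3 -c "
from h import *
import pickle
W=pickle.load(open('w6.pkl','rb'));k=1/1.5625
print(onz(W,397*k,324*k,58),onz(W,405*k,494*k,26))"
python3 -m jog '[{"grip":2.6,"dx":0,"dy":3,"dz":0,"spin":0},{"grip":2.6,"dx":0,"dy":5.5,"dz":0,"spin":0},{"grip":2.6,"dx":0,"dy":7,"dz":0,"spin":0},{"grip":2.6,"dx":0,"dy":7,"dz":0,"spin":0},{"grip":0.4,"dx":0,"dy":7,"dz":0,"spin":0},{"grip":0.4,"dx":0,"dy":7,"dz":0,"spin":0},{"grip":0.4,"dx":0,"dy":7,"dz":0,"spin":0},{"grip":0.4,"dx":0,"dy":7,"dz":0,"spin":0},{"grip":0.4,"dx":0,"dy":7,"dz":0,"spin":0}]' 40
python3 - <<'E'
from h import *
c=cam('scene','s7.png');a=cv2.imread('pics/s7.png');cv2.imwrite('pics/s7b.png',cv2.resize(a[100:300,80:380],None,fx=2.6,fy=2.6,interpolation=2))
E
```

```text
[430.12082602  82.26954291  58.        ] [462.30586727 -29.12232519  26.        ]
clock: 13.9
eef_pos: [430.8, 79.9, 49.2]
eef_rot: [-1.571, -0.001, 0.243]
wrist_force: [-2.6, -1.2, 6.9]
finger_gap: 8.9
```

View pics/s7b.png

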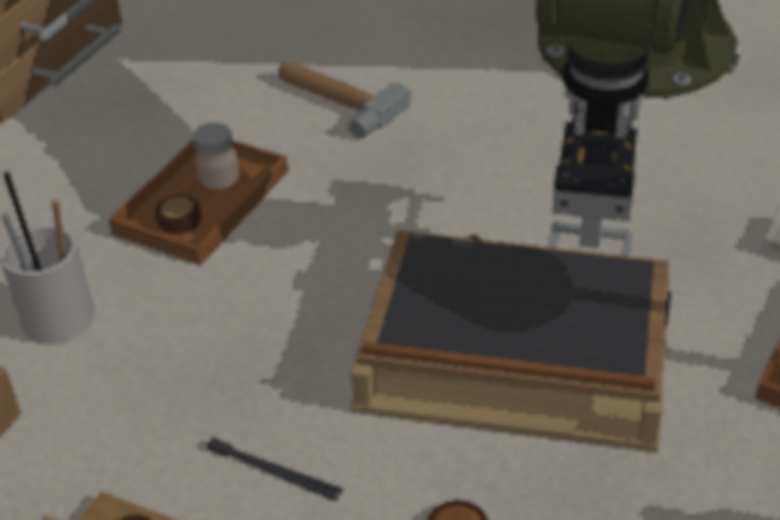

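Both objects stand upright in the tray (jar (216,155), case (178,213) in the crop), the board is empty and the bar is gripped. Tipping up along the arc.

```bash
python3 -m jog '[{"grip":0.4,"dx":0.05,"dy":-1,"dz":0,"spin":0},{"grip":0.4,"dx":0.16,"dy":-2.05,"dz":0,"spin":0},{"grip":0.4,"dx":0.53,"dy":-4.08,"dz":0,"spin":0},{"grip":0.4,"dx":1.1,"dy":-6.06,"dz":0,"spin":0},{"grip":0.4,"dx":1.86,"dy":-7.97,"dz":0,"spin":0},{"grip":0.4,"dx":2.81,"dy":-9.8,"dz":0,"spin":0},{"grip":0.4,"dx":3.94,"dy":-11.53,"dz":0,"spin":0},{"grip":0.4,"dx":5.23,"dy":-13.13,"dz":0,"spin":0},{"grip":0.4,"dx":6.68,"dy":-14.6,"dz":0,"spin":0},{"grip":0.4,"dx":8.27,"dy":-15.91,"dz":0,"spin":0},{"grip":0.4,"dx":9.98,"dy":-17.06,"dz":0,"spin":0},{"grip":0.4,"dx":11.79,"dy":-18.03,"dz":0,"spin":0},{"grip":0.4,"dx":13.69,"dy":-18.82,"dz":0,"spin":0},{"grip":0.4,"dx":15.67,"dy":-19.41,"dz":0,"spin":0},{"grip":0.4,"dx":17.69,"dy":-19.8,"dz":0,"spin":0},{"grip":0.4,"dx":19.74,"dy":-19.99,"dz":0,"spin":0},{"grip":0.4,"dx":21.8,"dy":-19.97,"dz":0,"spin":0},{"grip":0.4,"dx":21.8,"dy":-19.97,"dz":0,"spin":0}]' 45; python3 -c "
from h import *
print(monitor.read_state()['joints'].round(2))"
```

```text
clock: 16.2
eef_pos: [643.2, 131.0, 249.3]
eef_rot: [-1.573, -0.002, 0.242]
wrist_force: [3.6, -8.0, 4.0]
finger_gap: 8.9
[ 0.15  0.52  1.13 -0.    1.49 -0.1 ]
```

```bash
python3 -m jog '[{"grip":0.4,"dx":1,"dy":0.08,"dz":0,"spin":0},{"grip":0.4,"dx":2.05,"dy":0.22,"dz":0,"spin":0},{"grip":0.4,"dx":3.1,"dy":0.42,"dz":0,"spin":0},{"grip":0.4,"dx":4.06,"dy":0.65,"dz":0,"spin":0},{"grip":0.4,"dx":4.5,"dy":0.77,"dz":0,"spin":0},{"grip":0.4,"dx":4.5,"dy":0.77,"dz":0,"spin":0},{"grip":0.4,"dx":4.5,"dy":0.77,"dz":0,"spin":0}]'
python3 -c "
from h import *
print(monitor.read_state()['joints'].round(2))"
```

```text
clock: 17.08
eef_pos: [685.9, 141.2, 241.1]
eef_rot: [-1.573, 0.0, 0.241]
wrist_force: [2.6, -9.5, 0.5]
finger_gap: 8.3
[ 0.15  0.64  0.97 -0.    1.53 -0.09]
```

```bash
python3 -m jog '[{"grip":2.6,"dx":0,"dy":0,"dz":0,"spin":0},{"grip":2.6,"dx":0,"dy":0,"dz":0,"spin":0},{"grip":2.6,"dx":0,"dy":0,"dz":0,"spin":0},{"grip":2.6,"dx":0,"dy":-3,"dz":0,"spin":0},{"grip":2.6,"dx":0,"dy":-8,"dz":0,"spin":0},{"grip":2.6,"dx":0,"dy":-8,"dz":0,"spin":0}]'
python3 - <<'E'
from h import *
import pickle
S=cam('scene','s8.png');T=cam('top','t8.png');pickle.dump((S,T),open('c8.pkl','wb'))
a=cv2.resize(S['color'][110:290,160:400],None,fx=1.66,fy=1.66);b=cv2.resize(T['color'][90:270,150:390],None,fx=1.66,fy=1.66)
cv2.imwrite('pics/st8.png',np.hstack([a,b])[:,:,::-1])
h=np.array([643.6,76.1,50]);R=Ro.from_euler('z',.24).as_matrix()
def pt(th,x,y,z): return h+R@Ro.from_euler('y',th).as_matrix()@[x,y,z]
for th in(1.833,): print('foot',pt(th,-200,-60,-24),'bar',pt(th,-206,55,6),'pivot',pt(th,-114,-60,-24))
f=pt(1.833,-200,-60,-24);print('px S',(proj(S,f)-[160,110])*1.66,'T',(proj(T,f)-[150,90])*1.66+[398,0],tool()[0],shift(f))
E
```

```text
clock: 17.82
eef_pos: [686.3, 143.4, 325.2]
eef_rot: [-1.571, -0.007, 0.243]
wrist_force: [0.2, 0.5, 0.3]
finger_gap: 25.9
foot [685.70284096  24.63280175 249.38525093] bar [688.02188095 143.59370402 247.40389158] pivot [664.0497555   19.33393007 166.32463542]
px S [138.92689567 123.09353946] T [559.36633362  23.92429667] [685.63180057 143.23342751 320.15818063] [ -2.84668941   7.0765978  -11.51378884]
```

View pics/st8.png

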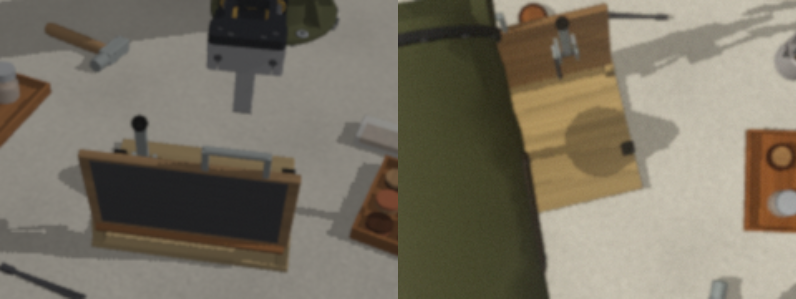

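Foot seen at (139,123) scene crop and (562,22) in the top half, agreeing with prediction within 3 px. The board leans on its stop. Next, finger behind the foot.

```bash
python3 -m jog '[{"grip":1,"dx":0.2,"dy":0,"dz":-4,"spin":0},{"grip":0,"dx":0.2,"dy":0,"dz":-9,"spin":0},{"grip":0,"dx":0.2,"dy":0,"dz":-11.5,"spin":0},{"grip":0,"dx":0.2,"dy":0,"dz":-11.5,"spin":0},{"grip":0,"dx":0.2,"dy":3,"dz":-11.5,"spin":0},{"grip":0,"dx":0.2,"dy":6,"dz":-11.5,"spin":0},{"grip":0,"dx":0.2,"dy":7.4,"dz":-11.5,"spin":0},{"grip":0,"dx":0.2,"dy":7.4,"dz":-11.5,"spin":0},{"grip":0,"dx":0.2,"dy":7.4,"dz":-11.5,"spin":0}]' 10
python3 -c "
from h import *
R=Ro.from_euler('z',.24).as_matrix();p,_=tool();print(R.T@(p-[643.6,76.1,50]), 'want 58.6,-60,196')"
```

```text
clock: 19.05
eef_pos: [715.6, 32.4, 248.0]
eef_rot: [-1.571, -0.002, 0.243]
wrist_force: [-0.4, -0.0, 0.6]
finger_gap: 0.5
[ 59.53302035 -59.60930366 197.95045345] want 58.6,-60,196
```

```bash
python3 -m jog '[{"grip":0,"dx":-1,"dy":0.1,"dz":0,"spin":0},{"grip":0,"dx":-2,"dy":0.1,"dz":0,"spin":0},{"grip":0,"dx":-3,"dy":0,"dz":0,"spin":0},{"grip":0,"dx":-4,"dy":-0.1,"dz":0,"spin":0},{"grip":0,"dx":-5,"dy":-0.1,"dz":0,"spin":0},{"grip":0,"dx":-6.4,"dy":0.1,"dz":0,"spin":0},{"grip":0,"dx":-7.9,"dy":0.7,"dz":0,"spin":0},{"grip":0,"dx":-9.4,"dy":1.3,"dz":0,"spin":0},{"grip":0,"dx":-10.7,"dy":1.9,"dz":0,"spin":0},{"grip":0,"dx":-11.7,"dy":2.7,"dz":0,"spin":0},{"grip":0,"dx":-12.2,"dy":3.8,"dz":0,"spin":0},{"grip":0,"dx":-12.2,"dy":4.4,"dz":0,"spin":0},{"grip":0,"dx":-12.2,"dy":4.4,"dz":0,"spin":0},{"grip":0,"dx":-13,"dy":0,"dz":0,"spin":0},{"grip":0,"dx":-13,"dy":-6,"dz":0,"spin":0},{"grip":0,"dx":-13,"dy":-8,"dz":0,"spin":0}]'
python3 - <<'E'
from h import *
S=cam('scene','s9.png');T=cam('top','t9.png')
a=cv2.resize(S['color'][110:290,160:400],None,fx=1.66,fy=1.66);b=cv2.resize(T['color'][90:270,150:390],None,fx=1.66,fy=1.66)
cv2.imwrite('pics/st9.png',np.hstack([a,b])[:,:,::-1])
h=np.array([643.6,76.1,50]);R=Ro.from_euler('z',.24).as_matrix()
pv=np.array([-114,-60,-24.])
for ph in(0,1.,2.443):
  f=h+R@Ro.from_euler('y',1.833).as_matrix()@(pv+86*np.array([-np.cos(ph),0,-np.sin(ph)]))
  print(ph,f.round(),'S',(proj(S,f)-[160,110])*1.66,'T',(proj(T,f)-[150,90])*1.66+[398,0])
E
```

```text
clock: 21.05
eef_pos: [589.8, 0.7, 330.9]
eef_rot: [-1.573, -0.006, 0.243]
wrist_force: [0.1, 0.3, -0.1]
finger_gap: 0.4
0 [686.  25. 249.] S [138.92689567 123.09353946] T [559.36633362  23.92429667]
1.0 [608.   6. 230.] S [150.65460099  93.85030374] T [573.36518236  82.60974526]
2.443 [596.   3. 117.] S [152.66908828 154.18062195] T [576.81236172 105.07077853]
```

View pics/st9.png

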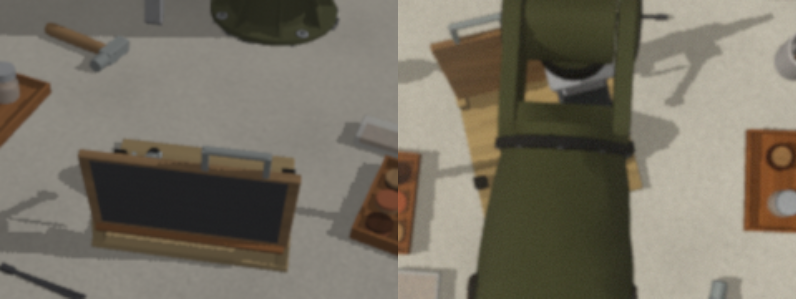

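Foot now at (153,153), where the locked angle 2.443 predicts (152.7,154.2), so the leg is on its stop. Now back to the bar.

```bash
python3 -m jog '[{"grip":2.6,"dx":4.3,"dy":-0.5,"dz":3.8,"spin":0},{"grip":2.6,"dx":8.6,"dy":-0.5,"dz":7.6,"spin":0},{"grip":2.6,"dx":13,"dy":-0.5,"dz":11.5,"spin":0},{"grip":2.6,"dx":13,"dy":-0.5,"dz":11.5,"spin":0},{"grip":2.6,"dx":13,"dy":3,"dz":11.5,"spin":0},{"grip":2.6,"dx":13,"dy":6,"dz":11.5,"spin":0},{"grip":2.6,"dx":13,"dy":8.6,"dz":11.5,"spin":0},{"grip":2.6,"dx":13,"dy":8.6,"dz":11.5,"spin":0},{"grip":0.4,"dx":13,"dy":8.6,"dz":11.5,"spin":0},{"grip":0.4,"dx":13,"dy":8.6,"dz":11.5,"spin":0},{"grip":0.4,"dx":13,"dy":8.6,"dz":11.5,"spin":0},{"grip":0.4,"dx":13,"dy":8.6,"dz":11.5,"spin":0},{"grip":0.4,"dx":13,"dy":8.6,"dz":11.5,"spin":0}]' 45
```

```text
clock: 22.78
eef_pos: [688.2, 143.5, 241.8]
eef_rot: [-1.571, -0.003, 0.243]
wrist_force: [3.0, -0.6, 5.8]
finger_gap: 8.6
```

```bash
python3 -m jog '[{"grip":0.4,"dx":-0.65,"dy":-0.18,"dz":0,"spin":0},{"grip":0.4,"dx":-1.6,"dy":-0.4,"dz":0,"spin":0},{"grip":0.4,"dx":-2.66,"dy":-0.61,"dz":0,"spin":0},{"grip":0.4,"dx":-4.71,"dy":-0.83,"dz":0,"spin":0},{"grip":0.4,"dx":-6.77,"dy":-0.85,"dz":0,"spin":0},{"grip":0.4,"dx":-8.82,"dy":-0.66,"dz":0,"spin":0},{"grip":0.4,"dx":-10.84,"dy":-0.27,"dz":0,"spin":0},{"grip":0.4,"dx":-12.82,"dy":0.32,"dz":0,"spin":0},{"grip":0.4,"dx":-14.72,"dy":1.11,"dz":0,"spin":0},{"grip":0.4,"dx":-16.53,"dy":2.08,"dz":0,"spin":0},{"grip":0.4,"dx":-17.4,"dy":2.64,"dz":0,"spin":0},{"grip":0.4,"dx":-18.24,"dy":3.23,"dz":0,"spin":0},{"grip":0.4,"dx":-19.05,"dy":3.87,"dz":0,"spin":0},{"grip":0.4,"dx":-19.83,"dy":4.54,"dz":0,"spin":0},{"grip":0.4,"dx":-20.2,"dy":4.9,"dz":0,"spin":0},{"grip":0.4,"dx":-20.57,"dy":5.26,"dz":0,"spin":0},{"grip":0.4,"dx":-20.57,"dy":5.26,"dz":0,"spin":0},{"grip":0.4,"dx":-20.57,"dy":5.26,"dz":0,"spin":0}]'
```

```text
clock: 25.02
eef_pos: [487.4, 95.1, 187.7]
eef_rot: [-1.569, 0.001, 0.243]
wrist_force: [-2.2, 7.7, -2.5]
finger_gap: 8.6
```

```bash
python3 -m jog '[{"grip":0.4,"dx":-0.14,"dy":0.15,"dz":0,"spin":0},{"grip":0.4,"dx":-0.28,"dy":0.3,"dz":0,"spin":0},{"grip":0.4,"dx":-0.43,"dy":0.45,"dz":0,"spin":0},{"grip":0.4,"dx":-0.57,"dy":0.6,"dz":0,"spin":0},{"grip":0.4,"dx":-0.64,"dy":0.68,"dz":0,"spin":0},{"grip":0.4,"dx":-0.71,"dy":0.75,"dz":0,"spin":0},{"grip":0.4,"dx":-0.71,"dy":0.75,"dz":0,"spin":0},{"grip":0.4,"dx":-0.71,"dy":0.75,"dz":0,"spin":0}]'
```

```text
clock: 26.02
eef_pos: [482.4, 93.8, 182.3]
eef_rot: [-1.569, -0.006, 0.243]
wrist_force: [2.8, 9.6, 10.2]
finger_gap: 8.8
```

```bash
python3 -m jog '[{"grip":0.4,"dx":0.1,"dy":-0.1,"dz":0,"spin":0},{"grip":0.4,"dx":0.1,"dy":-0.1,"dz":0,"spin":0},{"grip":2.2,"dx":0.1,"dy":-0.1,"dz":0,"spin":0},{"grip":2.2,"dx":0.1,"dy":-0.1,"dz":0,"spin":0},{"grip":2.2,"dx":0.1,"dy":-0.1,"dz":0,"spin":0},{"grip":2.2,"dx":0,"dy":-1.5,"dz":0,"spin":0},{"grip":2.2,"dx":0,"dy":-5,"dz":0,"spin":0},{"grip":2.2,"dx":-3,"dy":-10,"dz":0,"spin":0},{"grip":2.2,"dx":-9,"dy":-10,"dz":0,"spin":0},{"grip":2.2,"dx":-12,"dy":-10,"dz":3,"spin":0},{"grip":2.2,"dx":-12,"dy":-10,"dz":3,"spin":0}]'
python3 - <<'E'
from h import *
S=cam('scene','s10.png');T=cam('top','t10.png')
a=cv2.resize(S['color'][90:290,60:400],None,fx=1.7,fy=1.7);cv2.imwrite('pics/s10b.png',a[:,:,::-1])
h=np.array([643.6,76.1,50]);R=Ro.from_euler('z',.24).as_matrix()
for th in(.62,.66,.7,.74,.78):
  q=[(proj(S,h+R@Ro.from_euler('y',th).as_matrix()@np.array([-206,y,6.]))-[60,90])*1.7 for y in(24,86)]
  e=[(proj(S,h+R@Ro.from_euler('y',th).as_matrix()@np.array([-170,y,12.]))-[60,90])*1.7 for y in(-130,130)]
  print(th,'bar',np.round(q),'edge',np.round(e))
E
```

```text
clock: 27.4
eef_pos: [356.1, 93.2, 281.8]
eef_rot: [-1.571, -0.003, 0.244]
wrist_force: [0.8, -0.1, 0.8]
finger_gap: 21.8
0.62 bar [[400. 118.]
 [446. 122.]] edge [[283. 130.]
 [477. 150.]]
0.66 bar [[400. 116.]
 [446. 121.]] edge [[283. 129.]
 [478. 149.]]
0.7 bar [[400. 115.]
 [447. 119.]] edge [[282. 129.]
 [478. 149.]]
0.74 bar [[400. 114.]
 [447. 118.]] edge [[281. 128.]
 [478. 148.]]
0.78 bar [[399. 113.]
 [447. 117.]] edge [[280. 128.]
 [479. 148.]]
```

View pics/s10b.png

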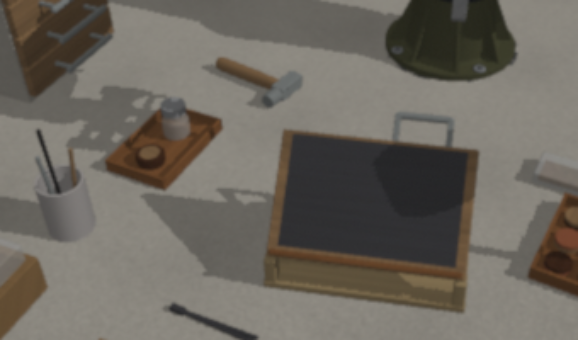

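Bar at (400..447,115..119) and the board still tilted, which fits about 0.70. The jar (173,118) and case (150,156) stand in the tray. This view is not very sensitive to board angle, so I'll check it once from the top view.

```bash
python3 - <<'E'
from h import *
T=cam('top','t11.png');o=np.array([160,100])
cv2.imwrite('pics/t11b.png',cv2.resize(T['color'][100:260,160:420],None,fx=3,fy=3,interpolation=2)[:,:,::-1])
h=np.array([643.6,76.1,50]);R=Ro.from_euler('z',.24).as_matrix()
for th in(0,.62,.7,.78):
  print(th,[np.round((proj(T,h+R@Ro.from_euler('y',th).as_matrix()@np.array(p))-o)*3) for p in([-206,24,6.],[-206,86,6],[-170,-130,12],[-170,130,12])])
E
```

```text
0 [array([240., 347.]), array([172., 363.]), array([399., 266.]), array([114., 335.])]
0.62 [array([220., 292.]), array([145., 310.]), array([395., 210.]), array([ 86., 285.])]
0.7 [array([215., 278.]), array([140., 297.]), array([393., 198.]), array([ 81., 273.])]
0.78 [array([211., 263.]), array([134., 281.]), array([391., 184.]), array([ 76., 260.])]
```

View pics/t11b.png

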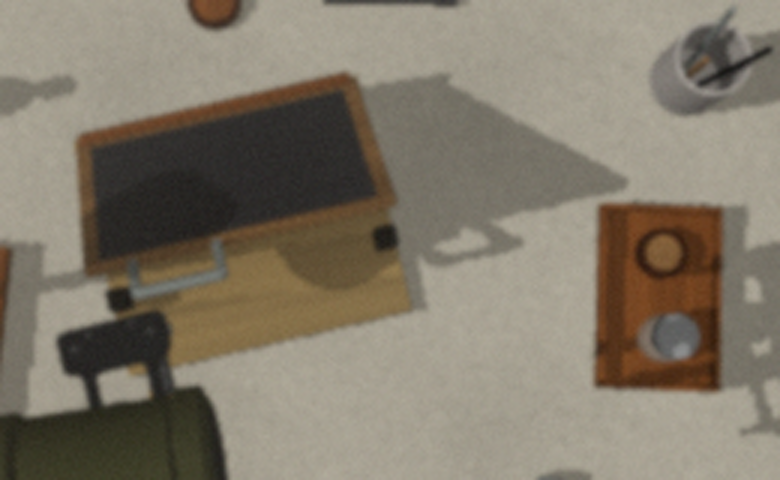

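The top view shows the bar from about (135,294) to (220,275) and the handle-edge corners at (394,203) and (88,272), so the board is at about 0.69–0.70. The case (661,253) and jar (675,337) sit well inside the tray.

```bash
python3 -c "
from h import *
print(monitor.read_state()['wrist_force']);print(ticket.sign_off())"
```

```text
[ 0.73459968  0.24968148 -0.56953533]
the job is handed in; nothing more can be done
None
```

I moved the jar and the watch case upright into the tray. I then tipped the board back by its bar and pushed the leg out onto its stop with the closed fingers from behind. Finally I lowered the board under grip until it stood on the leg, let go and signed off at about 27.5 s.

**Last checks**
- **Board:** in the top view it stands at about 0.70 rad after release. I judged this by comparing pixels with predicted positions.
- **Leg:** before lowering, the foot was within about 1 px of where the locked angle predicts. With the board down I could not see the foot; I take the leg as locked because the board stands at that height.
- **Jar and case:** both are upright and well inside the tray walls.
- **Robot:** it is clear of everything, with wrist force near zero.
- **Bystanders:** none of those in view looked displaced, but I did not measure them.

**What failed or disagreed**
- The first move command was refused because the rows lacked some fields; nothing moved.
- One tray corner measured from two views came out at 56 mm high instead of 22 mm. I blamed a misread pixel, since the other three read 19–21 mm.
- While lowering, the wrist force rose to about 10 N when the leg touched the base. I backed off about 1 mm before opening the fingers.

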